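# Hold a batten on the sawing board for the cut

### The job

Set up the pale batten for sawing: lay it on the sawing board with its long side tight against the fence and one end tight against the red stop block. Then hold it with one firm diagonal push that presses it down onto the board and into the fence together, pushing about midway between the saw slot and the stop block so that the saw can pass, and finish while you are still pushing. Leave everything else on the bench where it lies.

Things in the scene. Friction and masses are not known exactly. Their poses are not given: they have to be found in the camera images.
- batten: pale square wooden batten, 220 x 28 x 28 mm, about 0.1 kg, loose, lying on the bench to the robot's right. Origin at its middle (14 mm above what it lies on), x along its length. The two battens may have swapped places. It rubs on the varnished board with a coefficient of about 0.35, so a push that is mostly downwards does not reach the fence; one at 45 degrees on its near top edge loads both.
- batten_end_a (a point): middle of the pale batten's end face at +x (110 mm from its middle)
- batten_end_b (a point): middle of the pale batten's end face at -x. Either end may go to the stop block
- board: sawing board (bench hook) screwed to the bench, 200 mm deep (x) by 320 mm wide (y). Origin on the bench under its middle; x points away from the robot towards the fence, y to the left along the fence, z up.
- base: the board's flat varnished wooden base, the same frame as the board; 200 x 320 mm, its top 18 mm above the bench. For the cut the batten should bear on the base with about 10 N
- fence: the board's varnished dark wooden fence along the far edge, the same frame as the board (its origin is NOT on the fence): its working face, turned to the robot, is the plane x = +70 mm of that frame; 30 mm thick, 320 mm long, from the base top (18 mm) up to 44 mm, so 26 mm tall; a 3 mm saw slot cuts through it at y = -60 mm. For the cut the batten should bear on it with about 10 N
- saw_slot (a point): the saw slot, at the top edge of the fence's working face; axes as the board's. A dark line on the base continues it towards the robot
- stop: red stop block that sits on the base against the fence, held by an aluminium strap over the fence and a black thumbscrew behind; fixed. Block 45 mm (x) by 30 mm (y) by 26 mm tall with the 6 mm strap over it, top 50 mm above the bench. It stands left of the saw slot at a distance that varies; axes as the board's
- stop_face (a point): middle of the stop block's working face, which is turned along -y towards the saw slot, 14 mm in front of the fence face and 14 mm above the base: where the middle of the batten's end belongs (120 to 160 mm left of the saw slot). Axes as the board's
- dark_batten: dark brown batten of the same size, not to be used; origin at its middle, x along its length
- saw: back saw lying flat, 375 mm long, steel blade, brass back, dark wooden handle; y along it towards the blade's toe. Leave alone
- pencil: flat green carpenter's pencil, 165 x 14 x 8 mm, x along it. Leave alone
- square: try square, wooden stock 115 mm, steel blade 160 mm, lying flat. Leave alone
- mouse: black computer mouse, 105 x 65 x 36 mm. Leave alone
- circuit_board: brown circuit board with a small module, 70 x 50 x 18 mm. Leave alone
- multimeter: green and grey multimeter, 152 x 76 x 42 mm. Leave alone

How it is judged (in metres and radians):
At the end, for the whole second after the job is handed in: Pale batten on the base, along the fence and one end at the stop block, gaps under 2.5 mm and 0.015 rad, at rest; fingers press it (over 5 N) so base and fence each take over 3 N, the fingers between slot and stop, 35 mm or more from the slot, still pushing at the end (z of batten in the frame of board between 0.029 and 0.0345 m and x of batten in the frame of board between 0.0535 and 0.059 m and angle between the x axis of batten and the y axis of board, either way round below 0.015 rad and (y of batten_end_a in the frame of stop_face between -0.0025 and 0.004 m or y of batten_end_b in the frame of stop_face between -0.0025 and 0.004 m) and contact force between batten and base above 3 N and contact force between batten and fence above 3 N and contact force between the fingers and batten above 5 N and y of the grasp point in the frame of saw_slot above 0.035 m and y of the grasp point in the frame of stop_face below 0 m and linear speed of batten below 0.01 m/s); the arm keeps its last pose, push and grip.
It fails at once if another thing on the bench (dark batten, saw, pencil, square, mouse, circuit board or multimeter) is shoved more than 25 mm (distance of any of dark_batten, saw, pencil, square, mouse, circuit_board, multimeter from where it was at the start of the episode above 0.025 m).
It also fails if it takes over 64 s, if anything falls off the work surface, if the arm or the gripper's body presses on something with over 40 N, if the wrist force passes 120 N, or if a joint passes its speed limit or range.

### The arm

A 7-joint arm with a two-finger parallel gripper is mounted at the origin on the work surface. World frame = base frame: x ahead of the robot, y to its left, z up, the work surface at z = 0. Lengths are in mm, angles in rad, forces in N, time in s.
With the tool pointing down it reaches from about 400 to 850 mm from the base axis. Payload 10.4 kg.
Tool frame: the origin (TCP) lies midway between the tips of the shut fingers; the grasp point (between the pads) lies 19 mm behind it; z points along the fingers, x is the direction in which the jaws open and shut, and the axes are right-handed (so a half turn about z gives the same grasp; the last joint's range is limited). The gripper opens to 87 mm and grips with 3 to 60 N. Pads are 19 mm wide; open, the fingers measure 117 mm over their backs; the gripper's body (75 mm by 190 mm) begins 51 mm behind the grasp point.
Start: joints at [-1.31, 0.332, -0.065, 1.46, 0.022, 1.35, -0.088], TCP at [174.99, 600.026, 222.576] pointing down, gripper open.
Joint ranges: [-2.6, 2.6], [-0.5, 2.12], [-1.47, 1.34], [0.16, 2.42], [-1.27, 4.41], [0.06, 2.06], [-2.6, 2.6]. Speed limits (rad/s): [2.22, 2.22, 2.79, 2.79, 3.14, 3.14, 3.14].

### API

Orientations are given as a 3x3 rotation matrix whose columns are the frame's x, y, z axes.
In Python, from workcell import status, camera, manip, models gives the robot as it stands.
- The arm moves only by the shell command python3 -m creep 'ROWS' [FORCE]. ROWS is JSON, a list of rows, each a list of 7 numbers: the finger opening in mm, from 0 to 87, then the shift along the tool's x, y, z in mm, then the turn, a rotation vector about the tool's x, y, z in rad. A call has exactly 5 rows; each row shifts and turns the commanded pose from where the row before left it, along the tool's axes as they then stand; what a row does not reach is not made up. A row lasts 1/8 s, in which the tool goes at most 62.5 mm and 10.7 degrees, less where a joint would pass 70% of its speed; a pose out of reach is approached as far as the arm can. A call is refused whole if a number of a shift passes 62.5 or a number of a turn 0.188, either way. A call with a gripper value outside its range is refused whole. The fingers move at their own pace and stop on an object; FORCE is the grip in N (left out, the last holds). Time passes only in rows, so rows that do not move let the fingers close, or fill a call up. It gives the time, the measured TCP pose, the force and the opening at its end, in the units of the state.
- status.get_obs(): the state, without advancing time (a new reading comes with each control period).
- camera(name): name is "scene" or "side" or "wrist"; returns a dict with "pixels" (400x640x3 uint8, red, green, blue), "z_map" (400x640 float32, mm along the optical axis (not along the pixel's ray), 0 where there is no reading), "fovy" (degrees; the focal length in pixels is half the picture's height over the tangent of half this angle, whatever the lens; pixels are square), "cx", "cy" (the principal point, pixels), "extrinsics" (4x4, takes a point from world to camera coordinates); the wrist camera has in their place "mount" (4x4, takes a point from camera to tool coordinates, whose origin is the TCP and whose axes are the tool frame's). Camera axes: x right, y down, z forward; pixel columns grow to the right and rows downward; lengths in mm; the calibration is good to about 2 mm. The wrist camera is an equidistant fisheye: a pixel r from the principal point sees the ray r / f radians off the axis. A picture is of the moment at which its call begins: read the wrist's pose just before it.
- manip.close_job(): hands the job in, once; it reports no verdict.
Trained networks look in a picture, given as the dict that the camera call returned (one of the last four; its "shot" number tells which), for a name from the list of things; names that differ only in an ending like _2 or _b are one class to them, and where a whole thing is asked for, a point or a joint stands for the part that bears it (a point fixed in the world has none). Each returns a list of dicts, best first, with "score" (0 to 1); they miss things now and then, are a little off and sometimes report something else, mostly with a low value. They report only what shows in the picture. A call takes as long as a camera call.
- models.regions_of(name, picture): "region" (400x640 bool, what is visible of it) and "rect" ([left, top, right, bottom] in pixels, round what is visible of it).
- models.place_of(name, picture): "uv" ([column, row] in pixels: a listed point, or the origin of a listed thing).
The state is a dict: "time_s": time; "joint_pos": joint angles; "qd": joint speeds; "joint_torque": joint torques, N m; "ee_pos": TCP position; "orientation": TCP orientation; "force": force on the tool from outside, world axes, zero at the start; "torque": the same for the moment, N m; "gripper_width": finger opening in mm.
Only numpy, scipy, OpenCV 4.12 (cv2) and the standard library are available. Lean on these libraries where they do the work, as an engineer would, in place of code of your own. Each camera call takes 0.05 s, during which the arm holds its last target.

## Working session

There is one attempt and no reset: what is moved stays moved. The work goes in short steps, Python scripts to look and compute and a shell command to move; the robot and the scene stay as the last step left them, time stands still between calls to the robot, and variables do not carry over. Pictures are saved under pics/ and viewed, and the job is handed in when it is done.

```bash
ls; mkdir -p pics; cat > h.py <<'E'
import numpy as np, cv2
from workcell import status, camera, manip, models
def save(p,n): cv2.imwrite('pics/'+n+'.png', p['pixels'][:,:,::-1])
def foc(p): return 200/np.tan(np.radians(p['fovy'])/2)
def world(p,u,v,z=None):
    """fixed camera pixel -> world, by depth or by plane z"""
    f=foc(p); E=np.array(p['extrinsics']); R=E[:3,:3]; t=E[:3,3]
    d=np.array([(u-p['cx'])/f,(v-p['cy'])/f,1.]); c=-R.T@t; w=R.T@d
    if z is None: return c+w*p['z_map'][int(round(v)),int(round(u))]
    return c+w*(z-c[2])/w[2]
E
python3 - <<'E'
from h import *
o=status.get_obs(); print({k:np.round(v,3).tolist() for k,v in o.items()})
for n in('scene','side','wrist'):
    p=camera(n); save(p,n+'0'); print(n,p['fovy'],p['cx'],p['cy'],np.round(p.get('extrinsics',p.get('mount')),3).tolist())
    for t in ('batten','dark_batten','board','fence','stop','saw'):
        r=models.regions_of(t,p); print(t,[(round(a['score'],2),a['rect']) for a in r[:3]])
    for t in ('batten','batten_end_a','dark_batten','saw_slot','stop_face','board'):
        r=models.place_of(t,p); print(t,[(round(a['score'],2),np.round(a['uv'],1).tolist()) for a in r[:3]])
E
```

```text
pics
{'time_s': 0.0, 'joint_pos': [-1.31, 0.333, -0.065, 1.461, 0.022, 1.35, -0.089], 'qd': [0.0, 0.002, -0.0, 0.001, 0.001, -0.002, 0.0], 'joint_torque': [0.0, -62.324, 0.025, -38.99, -0.061, 0.039, 0.0], 'ee_pos': [174.902, 599.617, 221.733], 'orientation': [[0.28, 0.96, -0.0], [0.96, -0.28, -0.001], [-0.001, 0.0, -1.0]], 'force': [0.014, -0.441, -0.41], 'torque': [-0.04, -0.027, 0.049], 'gripper_width': 86.986}
scene 57.81653024963685 322.1941418854126 201.05877069886816 [[0.535, 0.844, 0.018, -293.989], [0.668, -0.41, -0.621, -310.002], [-0.517, 0.345, -0.784, 1266.817], [0.0, 0.0, 0.0, 1.0]]
batten [(0.93, [161.3, 226.9, 186.0, 310.1])]
dark_batten [(0.83, [211.4, 202.0, 262.7, 274.0])]
board [(0.63, [297.4, 140.2, 427.5, 235.4])]
fence [(0.57, [330.1, 170.7, 427.0, 234.1])]
stop [(0.53, [390.6, 168.4, 427.1, 203.8])]
saw [(0.57, [318.2, 242.0, 453.4, 336.7])]
batten [(0.68, [173.2, 264.4])]
batten_end_a [(0.94, [166.0, 229.2]), (0.57, [176.9, 304.2])]
dark_batten [(0.74, [237.9, 234.5])]
saw_slot [(0.79, [363.5, 204.3])]
stop_face [(0.71, [395.3, 178.3]), (0.58, [358.0, 187.8])
[... 741 characters left out ...]
37.8, 143.2])]
dark_batten [(0.69, [305.2, 262.7]), (0.55, [317.4, 165.8]), (0.34, [377.4, 250.7])]
saw_slot [(0.89, [326.4, 184.1]), (0.71, [375.5, 248.7])]
stop_face [(0.52, [315.8, 166.3])]
board [(0.86, [305.5, 188.3])]
wrist 65.70646984690485 322.005137773423 201.65420715933854 [[1.0, -0.0, -0.002, 0.597], [0.001, 0.967, 0.257, -70.795], [0.001, -0.257, 0.967, -161.849], [0.0, 0.0, 0.0, 1.0]]
batten [(0.59, [12.4, 343.9, 52.4, 397.9])]
dark_batten [(0.93, [28.7, 343.2, 66.8, 398.8]), (0.61, [12.0, 344.5, 54.9, 399.1])]
board []
fence []
stop []
saw []
batten [(0.85, [30.3, 375.1])]
batten_end_a [(0.56, [13.4, 347.2])]
dark_batten [(0.62, [59.0, 376.8])]
saw_slot []
stop_face []
board []
```

```bash
python3 - <<'E'
import cv2,numpy as np
a=cv2.imread('pics/scene0.png');b=cv2.imread('pics/side0.png')
cv2.imwrite('pics/sc_z.png',cv2.resize(a[120:345,130:470],None,fx=2.3,fy=2.3,interpolation=2))
cv2.imwrite('pics/si_z.png',cv2.resize(b[130:340,220:470],None,fx=2.8,fy=2.8,interpolation=2))
E
```

```text
(no output)
```

View pics/sc_z.png

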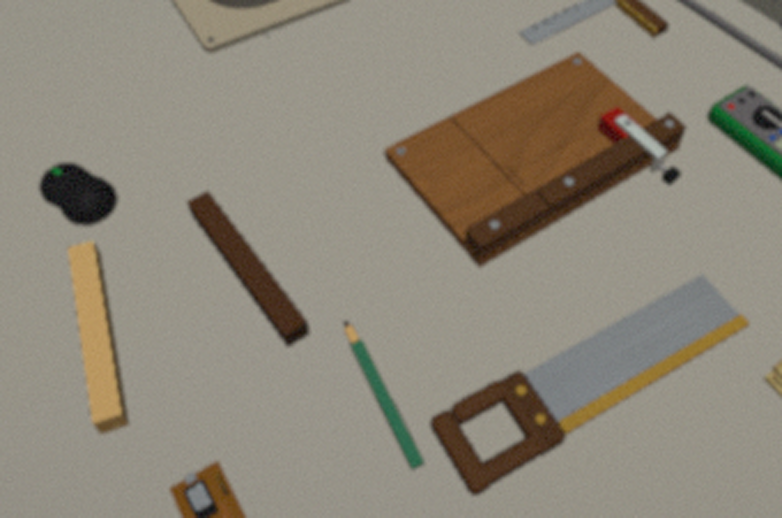

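View pics/si_z.png

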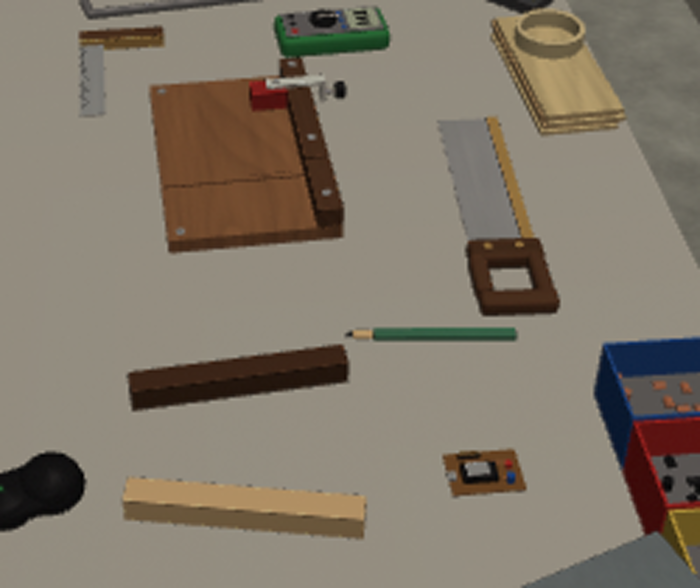

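View pics/scene0.png

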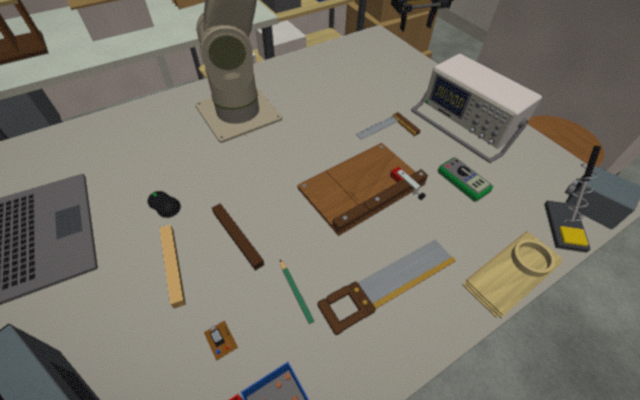

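The scene picture shows the pale batten at about (173,265), left of the dark one at (238,235). The board is at (362,187) with the red stop at (397,174). The side view agrees: pale batten at (308,310), board at (306,188).

```bash
cat >> h.py <<'E'
def cloud(p,mask=None):
    f=foc(p); E=np.array(p['extrinsics']); R=E[:3,:3]; t=E[:3,3]
    v,u=np.mgrid[0:400,0:640]; z=p['z_map']
    m=(z>0) if mask is None else (mask&(z>0))
    z=z[m]; P=np.stack([(u[m]-p['cx'])/f*z,(v[m]-p['cy'])/f*z,z],1)
    return (P-t)@R
E
python3 - <<'E'
from h import *
for n in('scene','side'):
    p=camera(n)
    for t in ('batten','dark_batten','board','fence','stop','saw','pencil','mouse','circuit_board','multimeter','square'):
        r=models.regions_of(t,p)
        if not r: print(n,t,None); continue
        r=r[0]; m=cv2.erode(r['region'].astype(np.uint8),np.ones((3,3)))>0
        P=cloud(p,m)
        if len(P)<5: continue
        hi=P[P[:,2]>np.percentile(P[:,2],90)-4]
        (c,s,a)=cv2.minAreaRect(hi[:,:2].astype(np.float32))
        print(n,t,round(r['score'],2),'mean',P.mean(0).round(0),'min',P.min(0).round(0),'max',P.max(0).round(0),'top z',np.median(hi[:,2]).round(1),'rect',np.round(c,1),np.round(s,1),round(a,1))
E
```

```text
scene batten 0.96 mean [ 486. -384.   26.] min [ 367. -414.    4.] max [ 582. -352.   32.] top z 27.2 rect [ 473.2 -382.4] [ 26.1 217.3] 79.1
scene dark_batten 0.86 mean [ 494. -217.   26.] min [ 371. -237.   -2.] max [ 588. -194.   33.] top z 27.4 rect [ 479.7 -216.6] [216.5  26.7] 5.4
scene board 0.61 mean [514. 143.  23.] min [400.   1.   7.] max [611. 324.  47.] top z 43.3 rect [588.7 166.5] [ 31.6 314.7] 2.7
scene fence 0.9 mean [594. 146.  41.] min [569.   9.  21.] max [611. 326.  47.] top z 43.4 rect [590.2 167.6] [ 29.5 316.8] 2.5
scene stop 0.63 mean [576. 261.  43.] min [528. 248.  24.] max [645. 273.  55.] top z 50.0 rect [582.  264.7] [73.8 14.2] 2.6
scene saw 0.84 mean [790.  32.  15.] min [ 744. -140.    6.] max [828. 213.  26.] top z 20.9 rect [789.2  22.4] [322.6  80.2] 87.9
scene pencil 0.72 mean [ 703. -163.    7.] min [ 608. -174.    3.] max [ 770. -153.   11.] top z 7.3 rect [ 689.1 -161.8] [ 11.7 162.3] 85.1
scene mouse 0.71 mean [ 290. -343.   25.] min [ 237. -376.    8.] max [ 325. -309.   37.] top z 32.4 rect [ 283.7 -345.2] [68.6 39.2] 43.7
scene circuit_boar
[... 1163 characters left out ...]
  22.5] [332.1  79.5] 89.7
side pencil 0.6 mean [ 688. -166.    8.] min [ 604. -179.    1.] max [ 764. -154.   16.] top z 9.8 rect [ 684.8 -166.6] [ 12.6 158.4] 85.2
side mouse 0.8 mean [ 275. -357.   26.] min [ 227. -383.   11.] max [ 319. -323.   40.] top z 34.6 rect [ 274.3 -350. ] [78.7 37.9] 22.9
side circuit_board 0.67 mean [643. 412.  29.] min [572. 383.  -0.] max [716. 458.  49.] top z 37.5 rect [644.  424.5] [137.7  61.9] 5.2
side multimeter 0.9 mean [643. 412.  31.] min [574. 383.   9.] max [716. 458.  49.] top z 37.7 rect [643.1 421.7] [135.2  56.1] 4.9
side square 0.98 mean [335. 395.  10.] min [308. 291.  -2.] max [409. 468.  25.] top z 18.1 rect [342.8 429.7] [124.8  70.2] 40.2
```

```bash
python3 -m creep '[[87,-38.9,45.2,0,0,0,0],[87,-38.9,45.2,0,0,0,0],[87,-38.9,45.2,0,0,0,0],[87,-38.9,45.2,0,0,0,0],[87,-38.9,45.2,0,0,0,0]]'; python3 -m creep '[[87,-38.9,45.2,0,0,0,0],[87,-38.9,45.2,0,0,0,0],[87,-38.9,45.2,0,0,0,0],[87,-38.9,45.2,0,0,0,0],[87,-38.9,45.2,0,0,0,-0.09]]'
```

```text
time_s: 3.78
ee_pos: [338.4, 348.3, 222.8]
orientation: [[0.28, 0.96, 0.0], [0.96, -0.28, 0.001], [0.001, 0.0, -1.0]]
force: [0.4, 0.4, -0.7]
gripper_width: 87.0
time_s: 4.4
ee_pos: [500.8, 98.4, 222.9]
orientation: [[0.191, 0.982, 0.001], [0.982, -0.191, 0.001], [0.001, 0.001, -1.0]]
force: [0.2, 0.4, -0.2]
gripper_width: 87.0
```

```bash
cat >> h.py <<'E'
def wcloud(p,o):
    f=foc(p); v,u=np.mgrid[0:400,0:640]; z=p['z_map']
    x=(u-p['cx']);y=(v-p['cy']);r=np.hypot(x,y)+1e-9;th=r/f
    # z along optical axis
    k=np.tan(np.minimum(th,1.5))/r
    P=np.stack([x*k*z,y*k*z,z],-1).reshape(-1,3)
    M=np.array(p['mount']); P=P@M[:3,:3].T+M[:3,3]
    P=P@np.array(o['orientation']).T+np.array(o['ee_pos'])
    P=P.reshape(400,640,3); P[z<=0]=np.nan
    return P
E
python3 - <<'E'
from h import *
o=status.get_obs(); p=camera('wrist'); save(p,'w1'); P=wcloud(p,o)
for t in('saw_slot','stop_face'):
    for a in models.place_of(t,p)[:2]:
        u,v=a['uv']; print(t,round(a['score'],2),np.round(a['uv'],1),P[int(v),int(u)].round(1))
for t in('fence','stop','board'):
    for a in models.regions_of(t,p)[:1]:
        m=cv2.erode(a['region'].astype(np.uint8),np.ones((3,3)))>0
        Q=P[m];Q=Q[~np.isnan(Q[:,0])];hi=Q[Q[:,2]>np.percentile(Q[:,2],90)-4]
        print(t,round(a['score'],2),Q.min(0).round(),Q.max(0).round(),np.median(hi[:,2]),cv2.minAreaRect(hi[:,:2].astype(np.float32)))
np.save('w1.npy',P)
E
```

```text
saw_slot 0.71 [341.5 244.5] [576.2 107.1  43.4]
stop_face 0.79 [446.4 203. ] [559.8 251.1  17.7]
fence 0.63 [564.  13.  16.] [602. 328.  46.] 43.467490567268115 ((584.5391235351562, 184.03451538085938), (29.672107696533203, 289.01788330078125), 2.5772218704223633)
stop 0.61 [521. 248.  18.] [632. 279.  54.] 49.6751329973922 ((579.5126342773438, 266.6644592285156), (75.66529083251953, 16.641870498657227), 1.3702342510223389)
board 0.66 [396.   2.   1.] [612. 328. 231.] 43.2140132988868 ((552.6971435546875, 174.26025390625), (313.46832275390625, 101.80925750732422), 83.30712127685547)
```

View pics/w1.png

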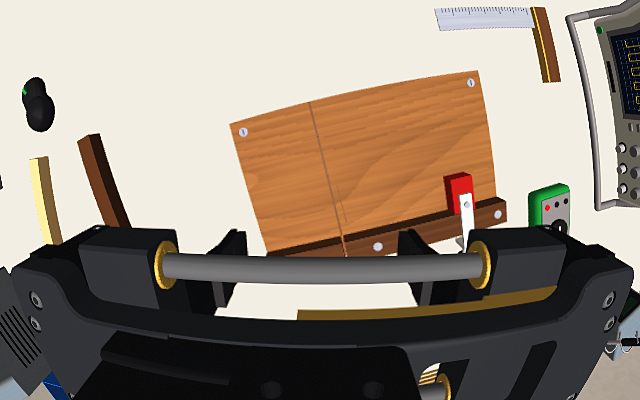

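The wrist view shows the board, with the slot top at (341,244) and the red stop at (458,192). I'll fit the board from this cloud.

```bash
python3 - <<'E'
from h import *
P=np.load('w1.npy').reshape(-1,3); P=P[~np.isnan(P[:,0])]
P=P[(P[:,0]>380)&(P[:,0]<660)&(P[:,1]>-30)&(P[:,1]<350)&(P[:,2]<70)]
for lo,hi,n in((40,46,'fence top'),(15,21,'base'),(47.5,53,'strap')):
    Q=P[(P[:,2]>lo)&(P[:,2]<hi)]; 
    if n=='strap': Q=Q[(Q[:,1]>200)]
    if n=='fence top': Q=Q[(Q[:,0]>550)&(Q[:,0]<625)]
    print(n,len(Q),np.median(Q[:,2]),cv2.minAreaRect(Q[:,:2].astype(np.float32)))
# fence front edge vs y
F=P[(P[:,2]>40)&(P[:,2]<46)&(P[:,0]>550)]
ys=[];xs=[]
for y in range(30,240,10):
    q=F[abs(F[:,1]-y)<5]
    if len(q)>5: ys.append(y);xs.append(q[:,0].min())
a=np.polyfit(ys,xs,1);print('fence front x=',a, 'ang',np.degrees(np.arctan(-a[0])),np.round(np.array(xs)-np.polyval(a,ys),1))
B=P[(P[:,2]>14)&(P[:,2]<22)]
for x in range(410,560,20):
    q=B[abs(B[:,0]-x)<6]; print(x,q[:,1].min().round(1),q[:,1].max().round(1),end=' | ')
# red block in points z 40-46, x 520-560
S=P[(P[:,2]>40)&(P[:,2]<54)&(P[:,0]>525)&(P[:,0]<562)&(P[:,1]>200)]
print('\nblock',S.min(0),S.max(0),[S[abs(S[:,0]-x)<3][:,1].min().round(1) for x in (530,536,542,548)],[S[abs(S[:,0]-x)<3][:,1].max().round(1) for x in (530,536,542,548)])
E
```

```text
fence top 3480 43.47296209693785 ((583.0511474609375, 180.1435546875), (300.5545654296875, 66.92430114746094), 89.67137908935547)
base 32765 17.633574898314805 ((518.6370239257812, 166.57907104492188), (234.82534790039062, 321.7507019042969), 2.5688581466674805)
strap 502 49.680953385681235 ((578.9248657226562, 266.650390625), (74.48942565917969, 16.641870498657227), 1.3702342510223389)
fence front x= [-4.82685494e-02  5.79233541e+02] ang 2.7634393612698167 [-0.1 -0.   0.  -0.4  0.2  0.4 -0.5  0.1  0.4 -0.1 -0.1  0.3  0.1  0.4
 -0.3  0.2 -0.7  0.1  0.3 -0.3]
410 1.4 321.5 | 430 2.0 322.7 | 450 3.1 324.3 | 470 3.9 325.0 | 490 4.9 326.2 | 510 5.4 326.5 | 530 6.9 327.8 | 550 7.9 327.9 | 
block [525.02866022 248.79203196  40.08580808] [561.88192623 279.75513032  53.92754175] [np.float64(250.0), np.float64(250.1), np.float64(250.5), np.float64(250.7)] [np.float64(279.0), np.float64(279.1), np.float64(278.3), np.float64(279.8)]
```

```bash
python3 -m creep '[[87,-41.3,12,0,0,0,0],[87,-41.3,12,0,0,0,0],[87,-41.3,12,0,0,0,0],[87,-41.3,12,0,0,0,0],[87,-41.3,12,0,0,0,0]]'; python3 -m creep '[[87,-41.3,12,0,0,0,0],[87,-41.3,12,0,0,0,0],[87,-41.3,12,0,0,0,0],[87,-41.3,12,0,0,0,0],[87,-41.3,12,0,0,0,0]]'
python3 - <<'E'
from h import *
o=status.get_obs(); print(np.round(o['joint_pos'],2));p=camera('wrist'); save(p,'w2'); P=wcloud(p,o)
for a in models.regions_of('batten',p)[:2]:
        m=a['region']
        Q=P[m];Q=Q[~np.isnan(Q[:,0])];hi=Q[(Q[:,2]>22)&(Q[:,2]<34)]
        print(round(a['score'],2),a['rect'],np.median(hi[:,2]),cv2.minAreaRect(hi[:,:2].astype(np.float32)))
E
```

```text
time_s: 5.32
ee_pos: [519.3, -113.6, 222.7]
orientation: [[0.19, 0.982, 0.0], [0.982, -0.19, 0.001], [0.001, 0.0, -1.0]]
force: [0.9, 0.6, -0.5]
gripper_width: 87.0
time_s: 5.95
ee_pos: [539.3, -327.6, 222.3]
orientation: [[0.19, 0.982, 0.0], [0.982, -0.19, 0.001], [0.001, 0.0, -1.0]]
force: [1.1, 0.9, 0.6]
gripper_width: 87.4
[-0.06  0.41  0.72  1.48 -0.27  1.36  2.05]
0.92 [251.7, 38.1, 282.2, 222.3] 27.74569279426815 ((468.966064453125, -383.4492492675781), (29.319673538208008, 220.11524963378906), 79.06098937988281)
```

View pics/w2.png

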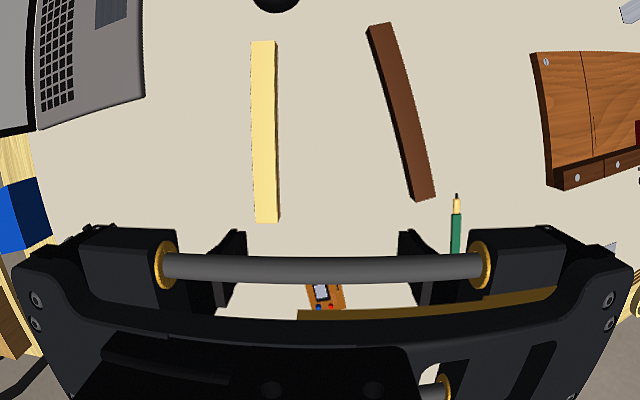

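```bash
python3 -m creep '[[60,-34.1,-29.2,0,0,0,0],[60,-34.1,-29.2,0,0,0,0],[60,0,0,50,0,0,0],[60,0,0,50,0,0,0],[60,0,0,40,0,0,0]]'; python3 - <<'E'
from h import *
print(np.round(status.get_obs()['joint_pos'],2))
E
```

```text
time_s: 6.68
ee_pos: [468.7, -381.3, 80.5]
orientation: [[0.19, 0.982, -0.0], [0.982, -0.19, 0.002], [0.002, -0.0, -1.0]]
force: [1.2, -0.6, -0.5]
gripper_width: 60.5
[ 0.06  0.48  0.7   1.71 -0.34  1.08  2.25]
```

```bash
python3 -m creep '[[60,-2,0,40,0,0,0],[60,0,0,25,0,0,0],[60,0,0,9,0,0,0],[60,0,0,0,0,0,0],[25,0,0,0,0,0,0]]' 25;  python3 -m creep '[[20,0,0,0,0,0,0],[20,0,0,0,0,0,0],[20,0,0,0,0,0,0],[20,0,0,0,0,0,0],[20,0,0,0,0,0,0]]' 25
```

```text
time_s: 7.3
ee_pos: [468.3, -386.1, 9.7]
orientation: [[0.192, 0.981, 0.002], [0.981, -0.192, -0.001], [-0.0, 0.002, -1.0]]
force: [0.9, -0.1, 0.5]
gripper_width: 55.7
time_s: 7.92
ee_pos: [467.6, -385.9, 8.7]
orientation: [[0.192, 0.981, 0.0], [0.981, -0.192, 0.0], [0.0, 0.0, -1.0]]
force: [-1.0, 1.9, 4.0]
gripper_width: 27.6
```

```bash
python3 -m creep '[[20,0,0,-30,0,0,0],[20,0,0,-50,0,0,0],[20,0,0,-40,0,0,0],[20,51.8,-3.7,0,0,0,0],[20,51.8,-3.7,0,0,0,0]]';  python3 -m creep '[[20,51.8,-3.7,0,0,0,0],[20,51.8,-3.7,0,0,0,0],[20,51.8,-3.7,0,0,0,0],[20,51.8,-3.7,0,0,0,0],[20,51.8,-3.7,0,0,0,0]]' ; python3 -m creep '[[20,51.8,-3.7,0,0,0,0],[20,51.8,-3.7,0,0,0,0],[20,51.8,-3.7,0,0,0,0],[20,0,0,0,0,0,0.18],[20,0,0,0,0,0,0.18]]' ; python3 -m creep '[[20,0,0,0,0,0,0.18],[20,0,0,0,0,0,0.18],[20,0,0,0,0,0,0.18],[20,0,0,0,0,0,0.18],[20,0,0,0,0,0,0.18]]'
```

```text
time_s: 8.55
ee_pos: [480.0, -282.2, 128.7]
orientation: [[0.194, 0.981, 0.001], [0.981, -0.194, -0.0], [-0.0, 0.001, -1.0]]
force: [1.1, -0.2, -0.8]
gripper_width: 27.8
time_s: 9.18
ee_pos: [511.7, -23.7, 128.5]
orientation: [[0.193, 0.981, 0.0], [0.981, -0.193, 0.0], [0.0, 0.0, -1.0]]
force: [2.2, 1.1, -1.6]
gripper_width: 28.0
time_s: 9.8
ee_pos: [530.6, 129.8, 128.1]
orientation: [[0.53, 0.848, -0.0], [0.848, -0.53, -0.001], [-0.001, -0.0, -1.0]]
force: [0.3, -0.2, -0.8]
gripper_width: 27.6
time_s: 10.42
ee_pos: [530.7, 129.2, 128.2]
orientation: [[0.994, 0.11, -0.0], [0.11, -0.994, -0.0], [-0.0, 0.0, -1.0]]
force: [-0.0, -0.7, -1.2]
gripper_width: 27.8
```

```bash
python3 -m creep '[[20,0,0,0,0,0,0.064],[20,0,0,20,0,0,0],[20,0,0,20,0,0,0],[20,0,0,0,0,0,0],[20,0,0,0,0,0,0]]'
python3 - <<'E'
from h import *
o=status.get_obs(); print(np.round(o['joint_pos'],2));p=camera('wrist'); save(p,'w3'); P=wcloud(p,o)
print(o['ee_pos'])
for a in models.regions_of('batten',p)[:2]:
        Q=P[a['region']];Q=Q[~np.isnan(Q[:,0])];print(round(a['score'],2),Q.min(0).round(),Q.max(0).round(),cv2.minAreaRect(Q[:,:2].astype(np.float32)))
p=camera('scene');save(p,'s3')
for a in models.regions_of('batten',p)[:2]:
        Q=cloud(p,a['region']);h=Q[Q[:,2]>np.percentile(Q[:,2],80)-5];print(round(a['score'],2),np.median(h[:,2]),h.min(0).round(),h.max(0).round(),cv2.minAreaRect(h[:,:2].astype(np.float32)))
E
```

```text
time_s: 11.05
ee_pos: [531.2, 129.3, 89.1]
orientation: [[0.999, 0.053, 0.001], [0.053, -0.999, 0.0], [0.001, -0.0, -1.0]]
force: [-0.1, -0.2, -0.8]
gripper_width: 27.9
[-0.89  0.32  0.66  1.86 -0.23  1.04 -0.08]
[531.18659401 129.29067261  89.14038419]
0.58 [501.  41.  16.] [558. 262. 185.] ((528.9423217773438, 151.1453857421875), (47.242652893066406, 223.11248779296875), 2.975954055786133)
0.85 107.80148766914839 [519.  18. 104.] [553. 127. 113.] ((535.7962036132812, 72.29475402832031), (29.5786075592041, 109.73794555664062), 3.861133575439453)
```

View pics/w3.png

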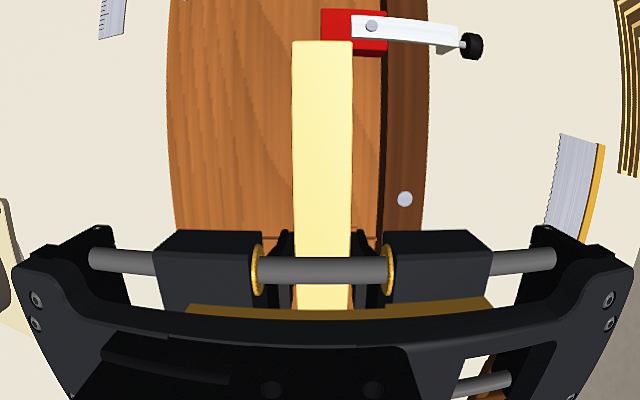

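View pics/s3.png

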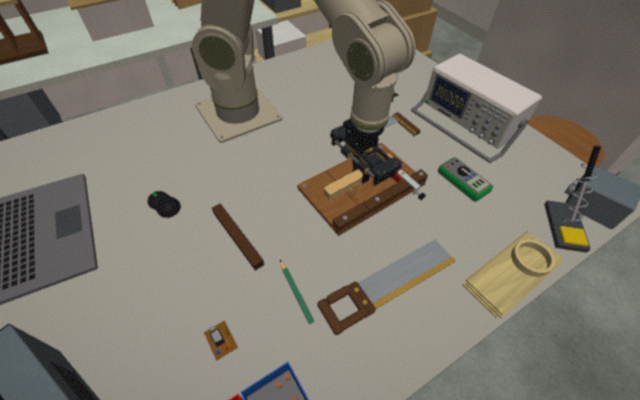

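```bash
python3 -m creep '[[20,0,0,30,0,0,0.006],[20,0,0,20,0,0,0],[20,0,0,9,0,0,0],[20,0,0,0,0,0,0],[20,0,0,0,0,0,0]]'; python3 -m creep '[[20,0,0,2,0,0,0],[20,0,-4,0,0,0,0],[20,0,-3,0,0,0,0],[20,0,0,0,0,0,0],[20,0,0,0,0,0,0]]'
```

```text
time_s: 11.88
ee_pos: [531.4, 129.6, 30.4]
orientation: [[0.999, 0.047, 0.001], [0.047, -0.999, 0.001], [0.001, -0.001, -1.0]]
force: [-0.5, -0.6, -0.5]
gripper_width: 28.0
time_s: 12.5
ee_pos: [530.5, 136.4, 27.5]
orientation: [[0.999, 0.047, -0.0], [0.047, -0.999, -0.0], [-0.0, 0.0, -1.0]]
force: [0.4, 0.1, -1.7]
gripper_width: 28.1
```

```bash
python3 -m creep '[[20,0,-1.5,0.5,0,0,0],[20,0,-1.5,0,0,0,0],[20,0,0,0,0,0,0],[20,0,0,0,0,0,0],[20,0,0,0,0,0,0]]'; python3 -m creep '[[20,0,-1,0,0,0,0],[20,0,-1,0,0,0,0],[20,0,0,0,0,0,0],[20,0,0,0,0,0,0],[20,0,0,0,0,0,0]]';python3 -m creep '[[20,0,-1,0,0,0,0],[20,0,-1,0,0,0,0],[20,0,0,0,0,0,0],[20,0,0,0,0,0,0],[20,0,0,0,0,0,0]]'
```

```text
time_s: 13.12
ee_pos: [530.4, 139.4, 27.0]
orientation: [[0.999, 0.047, -0.0], [0.047, -0.999, 0.0], [-0.0, -0.0, -1.0]]
force: [0.2, 1.0, -0.4]
gripper_width: 27.6
time_s: 13.75
ee_pos: [530.3, 141.0, 27.0]
orientation: [[0.999, 0.047, -0.0], [0.047, -0.999, -0.0], [-0.0, 0.0, -1.0]]
force: [-0.0, -3.4, 0.1]
gripper_width: 28.0
time_s: 14.38
ee_pos: [530.2, 141.1, 26.9]
orientation: [[0.999, 0.045, -0.0], [0.045, -0.999, -0.002], [-0.0, 0.002, -1.0]]
force: [0.3, -10.6, 0.1]
gripper_width: 27.5
```

```bash
python3 -m creep '[[20,0,1.8,0,0,0,0],[40,0,0,0,0,0,0],[40,0,0,0,0,0,0],[40,0,0,0,0,0,0],[40,0,0,0,0,0,0]]'; python3 -m creep '[[40,0,0,-10,0,0,0],[40,0,0,-30,0,0,0],[40,0,0,-40,0,0,0],[40,-10,0,-40,0,0,0],[0,-10,0,-30,0,0,0]]'; python3 -m creep '[[0,0,0,0,0,0,0.18],[0,0,0,0,0,0,0.18],[0,0,0,0,0,0,0.18],[0,0,0,0,0,0,0.18],[0,0,0,0,0,0,0.18]]'; python3 -m creep '[[0,0,0,0,0,0,0.18],[0,0,0,0,0,0,0.18],[0,0,0,0,0,0,0.18],[0,0,0,0,0,0,0.131],[0,0,0,0,0,0,0]]'
python3 - <<'E'
from h import *
o=status.get_obs(); print(np.round(o['joint_pos'],2),o['ee_pos']);p=camera('wrist'); save(p,'w4'); P=wcloud(p,o)
for a in models.regions_of('batten',p)[:2]:
        Q=P[a['region']];Q=Q[~np.isnan(Q[:,0])];Q=Q[(Q[:,2]>41)&(Q[:,2]<52)];print(round(a['score'],2),a['rect'],np.median(Q[:,2]),Q.min(0).round(1),Q.max(0).round(1),cv2.minAreaRect(Q[:,:2].astype(np.float32)))
E
```

```text
time_s: 15.0
ee_pos: [530.3, 141.9, 27.1]
orientation: [[0.999, 0.047, 0.0], [0.047, -0.999, 0.0], [0.0, -0.0, -1.0]]
force: [0.2, 1.1, -0.1]
gripper_width: 39.5
time_s: 15.62
ee_pos: [510.5, 140.5, 179.4]
orientation: [[0.999, 0.046, 0.002], [0.046, -0.999, 0.001], [0.002, -0.001, -1.0]]
force: [-0.0, 0.1, -0.1]
gripper_width: 35.5
time_s: 16.25
ee_pos: [510.3, 140.5, 177.7]
orientation: [[0.653, -0.757, 0.0], [-0.757, -0.653, 0.001], [-0.0, -0.001, -1.0]]
force: [-0.0, 0.5, -0.2]
gripper_width: 0.5
time_s: 16.88
ee_pos: [510.3, 140.7, 177.5]
orientation: [[0.047, -0.999, 0.0], [-0.999, -0.047, 0.0], [-0.0, -0.0, -1.0]]
force: [0.4, 0.6, -0.1]
gripper_width: 0.4
[-1.14  0.19  0.89  1.81 -0.16  1.21 -1.73] [510.32602244 140.65488552 177.54086426]
0.77 [215.9, 156.9, 434.3, 186.6] 45.65985168928347 [511.   29.1  41. ] [548.5 249.6  48.2] ((529.385986328125, 139.42027282714844), (28.98805809020996, 220.4252166748047), 2.8850626945495605)
0.31 [143.9, 96.1, 457.1, 251.6] 43.672047721426935 [510.7   9.6  41. ] [608.3 330.3  50.4] ((557.8256225585938, 168.34188842773438), (88.14424133300781, 320.4984436035156), 2.673917293548584)
```

View pics/w4.png

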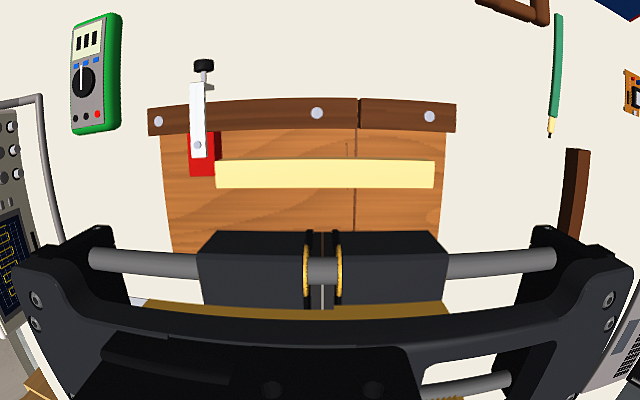

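Batten is parallel to the fence and touching the stop ((216..434, 157..187) in the picture), about 28 mm short of the fence. Tilting the closed fingers now.

```bash
python3 -m creep '[[0,0,0,0,0.157,0,0],[0,0,0,0,0.157,0,0],[0,0,0,0,0.157,0,0],[0,0,0,0,0.157,0,0],[0,0,0,0,0.157,0,0]]'; python3 - <<'E'
from h import *
o=status.get_obs(); print(np.round(o['joint_pos'],2),o['ee_pos'])
E
```

```text
time_s: 17.6
ee_pos: [511.8, 140.3, 186.9]
orientation: [[0.047, -0.792, 0.609], [-0.999, -0.033, 0.034], [-0.007, -0.61, -0.792]]
force: [1.1, 0.1, 0.9]
gripper_width: 0.4
[-0.86 -0.29  0.27  2.32  0.7   0.62 -2.58] [511.75389223 140.30711941 186.89749176]
```

q7 is close to its limit and the tilt stopped at 37.6°, so I'll turn half a turn about the tool axis to free it.

```bash
python3 -m creep '[[0,0,0,0,0,0,-0.18],[0,0,0,0,0,0,-0.18],[0,0,0,0,0,0,-0.18],[0,0,0,0,0,0,-0.18],[0,0,0,0,0,0,-0.18]]';python3 -m creep '[[0,0,0,0,0,0,-0.18],[0,0,0,0,0,0,-0.18],[0,0,0,0,0,0,-0.18],[0,0,0,0,0,0,-0.18],[0,0,0,0,0,0,-0.18]]';python3 -m creep '[[0,0,0,0,0,0,-0.18],[0,0,0,0,0,0,-0.18],[0,0,0,0,0,0,-0.18],[0,0,0,0,0,0,-0.18],[0,0,0,0,0,0,-0.18]]';python3 -m creep '[[0,0,0,0,0,0,-0.18],[0,0,0,0,0,0,-0.18],[0,0,0,0,0,0,-0.08],[0,0,0,0,0,0,0],[0,0,0,0,0,0,0]]'; python3 - <<'E'
from h import *
o=status.get_obs(); print(np.round(o['joint_pos'],2),o['ee_pos'])
E
```

```text
time_s: 18.23
ee_pos: [513.6, 139.7, 188.0]
orientation: [[0.651, -0.454, 0.608], [-0.593, -0.805, 0.033], [0.475, -0.382, -0.793]]
force: [0.2, 0.4, 0.5]
gripper_width: 0.4
time_s: 18.85
ee_pos: [513.6, 139.7, 188.0]
orientation: [[0.761, 0.227, 0.608], [0.262, -0.964, 0.033], [0.594, 0.134, -0.793]]
force: [0.5, -0.6, 0.2]
gripper_width: 0.6
time_s: 19.48
ee_pos: [513.6, 139.7, 188.0]
orientation: [[0.295, 0.737, 0.608], [0.918, -0.394, 0.033], [0.264, 0.549, -0.793]]
force: [-0.3, 0.2, 0.5]
gripper_width: 0.7
time_s: 20.1
ee_pos: [513.6, 139.9, 187.8]
orientation: [[-0.04, 0.793, 0.608], [0.999, 0.025, 0.033], [0.011, 0.609, -0.793]]
force: [0.6, 0.6, -0.8]
gripper_width: 0.4
[-1.34 -0.42  0.67  2.33  0.93  0.77  0.4 ] [513.5528654  139.86346032 187.83160336]
```

```bash
python3 -m creep '[[0,0,-27,28,0,0,0],[0,0,-27,28,0,0,0],[0,0,-20,20,0,0,0],[0,0,0,0,0,0,0],[0,0,0,0,0,0,0]]'; python3 -m creep '[[0,0,0,0,-0.06,0,0],[0,0,0,0,-0.07,0,0],[0,0,0,0,0,0,0],[0,0,0,0,0,0,0],[0,0,0,0,0,0,0]]';python3 - <<'E'
from h import *
o=status.get_obs(); print(np.round(o['joint_pos'],2),o['ee_pos'])
p=camera('wrist'); save(p,'w5');p=camera('side'); save(p,'s5')
E
```

```text
time_s: 20.72
ee_pos: [511.2, 139.2, 132.2]
orientation: [[-0.039, 0.775, 0.631], [0.999, 0.029, 0.026], [0.001, 0.631, -0.776]]
force: [-0.1, 0.0, 0.3]
gripper_width: 0.6
time_s: 21.35
ee_pos: [515.9, 138.5, 145.4]
orientation: [[-0.039, 0.739, 0.673], [0.999, 0.025, 0.03], [0.005, 0.673, -0.739]]
force: [-0.1, 0.3, 0.4]
gripper_width: 0.3
[-0.56 -0.2  -0.02  2.41  0.94  0.43  0.26] [515.85995674 138.53844839 145.35334539]
```

View pics/w5.png

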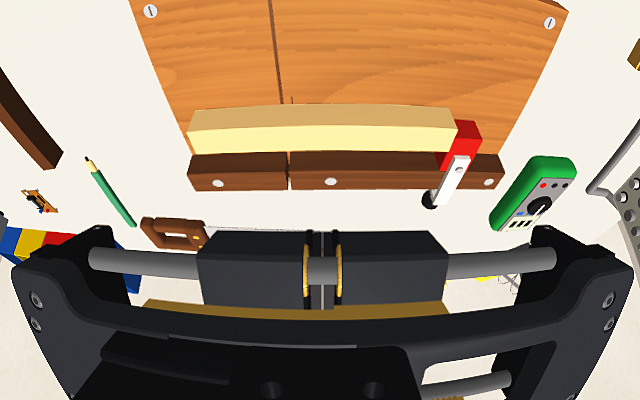

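View pics/s5.png

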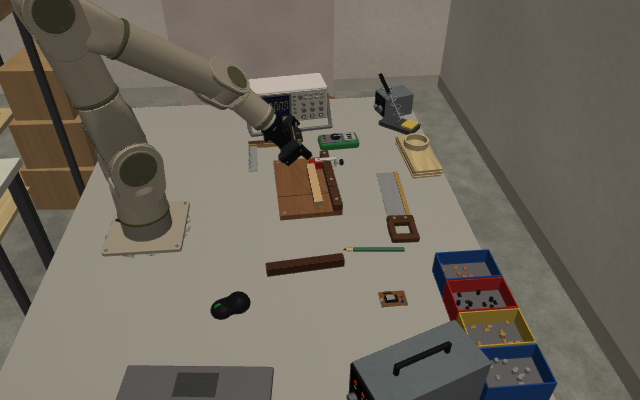

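```bash
python3 -m creep '[[0,0,0,0,0.18,0,0],[0,0,0,0,0.06,0,0],[0,0,0,0,0,0,0],[0,0,-10,10,0,0,0],[0,0,-10,10,0,0,0]]'; python3 - <<'E'
from h import *
o=status.get_obs(); print(np.round(o['joint_pos'],2),o['ee_pos'])
E
```

```text
time_s: 22.08
ee_pos: [512.2, 132.1, 116.5]
orientation: [[-0.024, 0.835, 0.55], [1.0, 0.024, 0.007], [-0.007, 0.55, -0.835]]
force: [-0.4, -0.1, 0.2]
gripper_width: 0.6
[-0.6  -0.12  0.08  2.33  0.63  0.49  0.58] [512.15037608 132.09571567 116.53723523]
```

```bash
python3 -m creep '[[0,2,-17,17,0,0,0],[0,2,-17,17,0,0,0],[0,2,-16.5,16.5,0,0,0],[0,0,0,0,0,0,0],[0,0,0,0,0,0,0]]'; python3 - <<'E'
from h import *
o=status.get_obs(); print(np.round(o['joint_pos'],2),o['ee_pos'])
E
```

```text
time_s: 22.7
ee_pos: [498.4, 137.2, 48.0]
orientation: [[-0.023, 0.835, 0.55], [1.0, 0.023, 0.007], [-0.007, 0.55, -0.835]]
force: [0.3, -0.6, 0.5]
gripper_width: 0.6
[-0.57  0.01  0.02  2.41  0.94  0.36  0.21] [498.36272144 137.22352665  47.95479575]
```

```bash
python3 -m creep '[[0,0.2,5,3.3,0,0.011,-0.017],[0,0.2,5,4,0,0,0],[0,0.1,4.2,2.75,0,0,0],[0,0.1,4.2,2.75,0,0,0],[0,0,0,0,0,0,0]]';python3 -m creep '[[0,0.1,3.3,2.2,0,0,0],[0,0.1,3.3,2.2,0,0,0],[0,0.1,3.3,2.2,0,0,0],[0,0,0,0,0,0,0],[0,0,0,0,0,0,0]]'; python3 - <<'E'
from h import *
o=status.get_obs(); print(np.round(o['joint_pos'],2))
p=camera('wrist'); save(p,'w6')
E
```

```text
time_s: 23.32
ee_pos: [521.0, 138.5, 46.9]
orientation: [[-0.043, 0.835, 0.549], [0.999, 0.039, 0.018], [-0.007, 0.549, -0.836]]
force: [-0.3, 0.5, 1.5]
gripper_width: 0.5
time_s: 23.95
ee_pos: [532.5, 139.6, 46.7]
orientation: [[-0.043, 0.835, 0.549], [0.999, 0.04, 0.018], [-0.007, 0.549, -0.836]]
force: [-0.4, 0.1, 1.0]
gripper_width: 0.3
[-0.54  0.08  0.04  2.34  0.9   0.32  0.31]
```

View pics/w6.png

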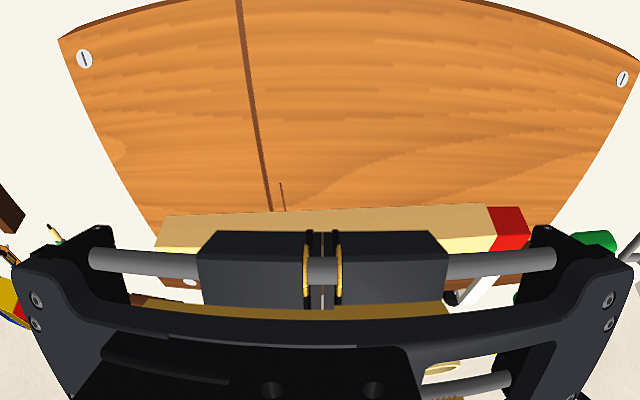

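```bash
cat > meas.py <<'E'
from h import *
import sys
o=status.get_obs(); p=camera('wrist'); P=wcloud(p,o)
save(p,sys.argv[1])
c,s=.99893,.0462
def b(Q): d=Q[:,:2]-np.array([501.4,165.8]); return np.c_[d[:,0]*c+d[:,1]*s,-d[:,0]*s+d[:,1]*c,Q[:,2]]
for a in models.regions_of('batten',p)[:1]:
    Q=P[a['region']];Q=Q[~np.isnan(Q[:,0])];Q=b(Q)
    print('wrist',round(a['score'],2),np.percentile(Q,[1,99],axis=0).round(1).tolist(),cv2.minAreaRect(Q[:,:2].astype(np.float32)))
    F=Q[(Q[:,2]>22)&(Q[:,2]<42)]  # near face
    k=np.polyfit(F[:,1],F[:,0],1);r=F[:,0]-np.polyval(k,F[:,1]);F=F[abs(r)<3];k=np.polyfit(F[:,1],F[:,0],1)
    print('near face: slope',k[0].round(4),'x at -100,-25,50',np.polyval(k,[-100,-25,50]).round(1))
B=b(P[~np.isnan(P[:,:,0])])
print('tcp_b',b(np.array([o['ee_pos']])).round(1),'F',np.round(o['force'],1))
E
python3 meas.py w7; python3 - <<'E'
from h import *
p=camera('side');save(p,'s7')
cv2.imwrite('pics/s7z.png',cv2.resize(p['pixels'][130:240,240:380,::-1],None,fx=5,fy=5,interpolation=2))
E
```

```text
wrist 0.95 [[21.3, -135.6, 18.3], [38.1, 79.2, 46.0]] ((17.580904006958008, -58.247833251953125), (102.26494598388672, 272.92193603515625), 12.045452117919922)
near face: slope -0.0673 x at -100,-25,50 [33.6 28.5 23.5]
tcp_b [[ 29.8 -27.6  46.7]] F [-0.3 -0.1  0.2]
```

View pics/s7z.png

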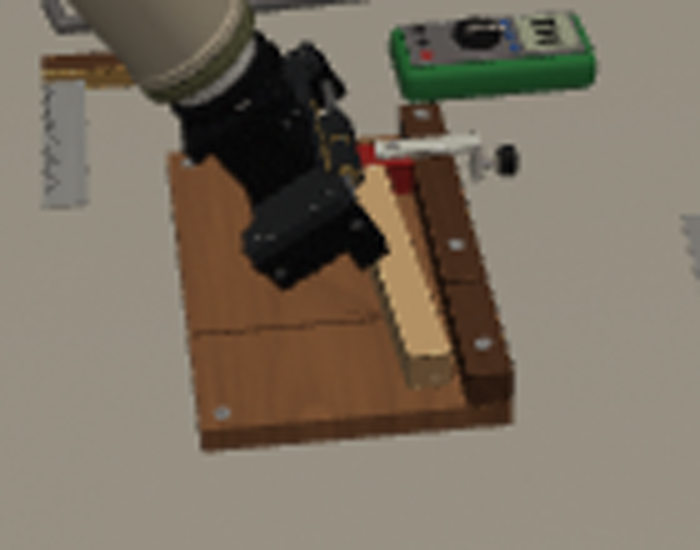

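Batten has slid but its left end lags (slope 0.067 rad). I'll shift the push to the mid-slot/stop point and continue.

```bash
python3 -m creep '[[0,0,-6.7,-4.4,0,0,0],[0,20,0,0,0,0,0],[0,20,0,0,0,0,0],[0,0,5,3.3,0,0,0],[0,0,0,0,0,0,0]]'; python3 -m creep '[[0,0,2.5,1.6,0,0,0],[0,0,2.5,1.6,0,0,0],[0,0,2.5,1.6,0,0,0],[0,0,0,0,0,0,0],[0,0,0,0,0,0,0]]'; python3 meas.py w8
```

```text
time_s: 24.78
ee_pos: [528.8, 178.5, 46.3]
orientation: [[-0.042, 0.835, 0.549], [0.999, 0.039, 0.017], [-0.007, 0.549, -0.836]]
force: [-0.4, -0.0, -0.1]
gripper_width: 0.3
time_s: 25.4
ee_pos: [537.6, 179.4, 46.4]
orientation: [[-0.043, 0.835, 0.549], [0.999, 0.04, 0.018], [-0.007, 0.549, -0.836]]
force: [-0.1, 0.8, -0.2]
gripper_width: 0.7
wrist 0.91 [[34.9, -133.9, 18.4], [45.6, 78.5, 46.2]] ((4.901588439941406, -29.39037322998047), (81.42404174804688, 222.39991760253906), 2.1175246238708496)
near face: slope -0.0159 x at -100,-25,50 [38.3 37.1 35.9]
tcp_b [[36.8 12.  46.4]] F [-0.1  0.8 -0.2]
```

View pics/w8.png

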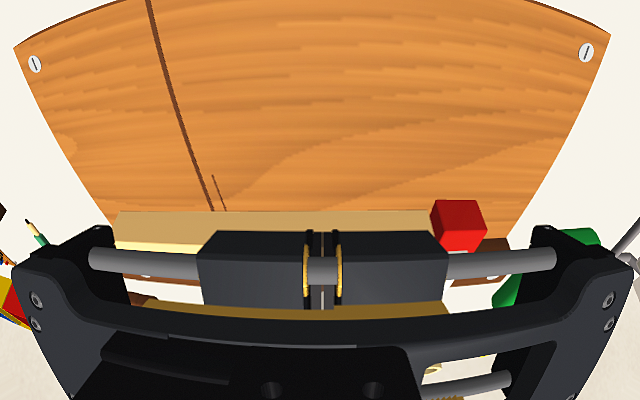

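```bash
python3 -m creep '[[0,0,2.5,1.6,0,0,0],[0,0,2.5,1.6,0,0,0],[0,0,1.5,1,0,0,0],[0,0,0,0,0,0,0],[0,0,0,0,0,0,0]]'; python3 meas.py w9
python3 - <<'E'
from h import *
p=camera('side');save(p,'s9')
cv2.imwrite('pics/s9z.png',cv2.resize(p['pixels'][130:240,240:380,::-1],None,fx=5,fy=5,interpolation=2))
a=cv2.imread('pics/w9.png');cv2.imwrite('pics/w9z.png',cv2.resize(a[170:290,380:540],None,fx=5,fy=5,interpolation=2))
E
```

```text
time_s: 26.12
ee_pos: [544.9, 179.8, 46.3]
orientation: [[-0.043, 0.835, 0.548], [0.999, 0.04, 0.017], [-0.007, 0.549, -0.836]]
force: [-6.6, -1.2, 5.7]
gripper_width: 0.5
wrist 0.69 [[41.3, -134.2, 18.1], [53.0, 77.7, 46.3]] ((7.775352478027344, -39.67112731933594), (89.88575744628906, 235.5863037109375), 3.787813425064087)
near face: slope -0.0011 x at -100,-25,50 [42.6 42.5 42.4]
tcp_b [[44.1 12.  46.3]] F [-6.6 -1.2  5.7]
```

View pics/w9z.png

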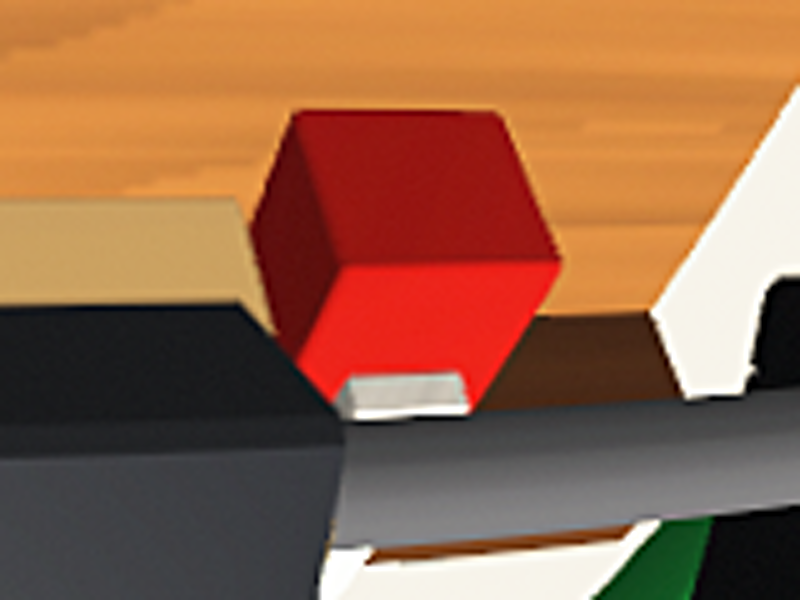

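View pics/s9z.png

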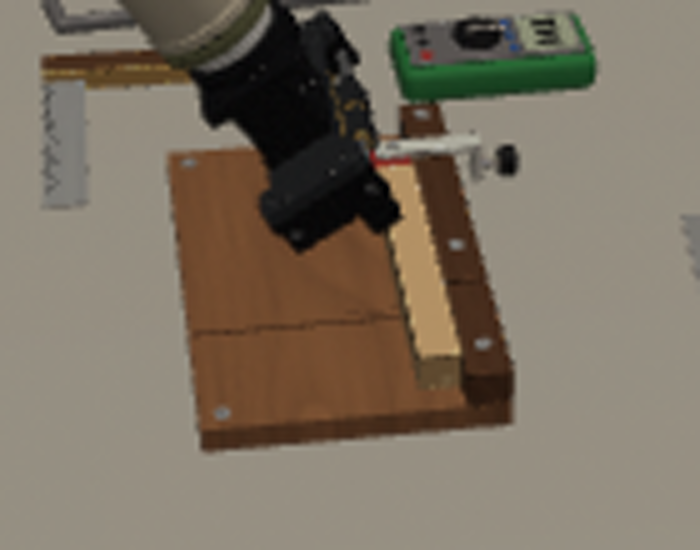

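```bash
python3 - <<'E'
from h import *
o=status.get_obs(); p=camera('wrist'); P=wcloud(p,o); im=p['pixels'].astype(int)
c,s=.99893,.0462
d=P[:,:,:2]-np.array([501.4,165.8]); X=d[:,:,0]*c+d[:,:,1]*s; Y=-d[:,:,0]*s+d[:,:,1]*c; Z=P[:,:,2]
for v in (205,210,215,220,225,230):
    print(v,[(u,int(X[v,u]),round(float(Y[v,u]),1),int(Z[v,u]),tuple(im[v,u])) for u in range(424,446,2)])
r=(im[:,:,0]>70)&(im[:,:,1]<35)&(im[:,:,2]<40)
sel=r&(X>20)&(X<48)&(Z>22)&(Z<42)&(Y<95); print('stop face y',np.percentile(Y[sel],[5,50,95]),sel.sum())
pl=(im[:,:,0]>150)&(im[:,:,1]>120)&(im[:,:,2]>60)&(X>38)&(X<72)&(Z>21)&(Z<50)
for lo,hi in((21,30),(30,38),(38,45)):
    q=Y[pl&(Z>lo)&(Z<hi)]; print('batten y',lo,q.min().round(1),q.max().round(1))
E
```

```text
205 [(424, 38, 77.1, 17, (np.int64(227), np.int64(148), np.int64(69))), (426, 39, 78.7, 17, (np.int64(228), np.int64(149), np.int64(70))), (428, 38, 79.8, 17, (np.int64(228), np.int64(149), np.int64(70))), (430, 38, 81.0, 18, (np.int64(228), np.int64(150), np.int64(71))), (432, 39, 82.8, 17, (np.int64(230), np.int64(148), np.int64(68))), (434, 36, 82.9, 19, (np.int64(78), np.int64(0), np.int64(6))), (436, 33, 82.8, 22, (np.int64(98), np.int64(16), np.int64(16))), (438, 30, 82.4, 25, (np.int64(97), np.int64(15), np.int64(14))), (440, 27, 82.2, 27, (np.int64(95), np.int64(15), np.int64(15))), (442, 25, 82.7, 29, (np.int64(119), np.int64(16), np.int64(13))), (444, 25, 83.6, 29, (np.int64(147), np.int64(21), np.int64(17)))]
210 [(424, 42, 77.9, 18, (np.int64(193), np.int64(151), np.int64(91))), (426, 42, 79.0, 19, (np.int64(192), np.int64(152), np.int64(94))), (428, 44, 81.6, 16, (np.int64(224), np.int64(147), np.int64(73))), (430, 43, 82.6, 17, (np.int64(230), np.int64(149), np.int64(71))), (432, 41, 82.7, 19, (np.int64(92), np.int64(11), np.int64(10))), (434, 39, 83.4, 21, (np.int64(93
[... 2699 characters left out ...]
5, (np.int64(145), np.int64(114), np.int64(72))), (430, 42, 78.5, 34, (np.int64(212), np.int64(169), np.int64(101))), (432, 43, 79.9, 34, (np.int64(189), np.int64(143), np.int64(85))), (434, 46, 82.8, 31, (np.int64(86), np.int64(2), np.int64(5))), (436, 42, 82.6, 34, (np.int64(93), np.int64(12), np.int64(12))), (438, 40, 82.9, 36, (np.int64(95), np.int64(15), np.int64(11))), (440, 37, 82.6, 38, (np.int64(94), np.int64(14), np.int64(11))), (442, 35, 82.8, 40, (np.int64(94), np.int64(15), np.int64(12))), (444, 32, 82.8, 42, (np.int64(98), np.int64(15), np.int64(14)))]
stop face y [82.40910914 83.84227658 93.8341483 ] 898
batten y 21 -139.3 160.1
batten y 30 -139.5 80.5
batten y 38 -132.4 110.0
```

Flush with the fence, but the end stands about 2.5 mm off the stop (80.0 against 82.8 mm). I'll nudge the batten from its free end.

```bash
python3 -m creep '[[0,0,0,-30,0,0,0],[0,0,0,-30,0,0,0],[0,-60,0,0,0,0,0],[0,-60,0,0,0,0,0],[0,-60,0,0,0,0,0]]'; python3 -m creep '[[0,-6,0,0,0,0,0],[0,0,1,25,0,0,0],[0,0,1,25,0,0,0],[0,0,0,0,0,0,0],[0,0,0,0,0,0,0]]'; python3 meas.py w10;  python3 - <<'E'
from h import *
print(np.round(status.get_obs()['joint_pos'],2))
E
```

```text
time_s: 26.95
ee_pos: [519.8, 7.9, 98.1]
orientation: [[-0.042, 0.835, 0.548], [0.999, 0.039, 0.017], [-0.007, 0.548, -0.836]]
force: [0.3, 0.8, -0.2]
gripper_width: 0.3
time_s: 27.58
ee_pos: [548.9, 5.7, 57.2]
orientation: [[-0.044, 0.836, 0.547], [0.999, 0.04, 0.018], [-0.007, 0.547, -0.837]]
force: [-0.6, -0.7, -0.1]
gripper_width: 0.7
wrist 0.91 [[41.5, -139.4, 18.8], [63.8, 74.5, 46.2]] ((12.217670440673828, -29.946937561035156), (220.39974975585938, 110.493896484375), 89.67029571533203)
near face: slope -0.001 x at -100,-25,50 [42.7 42.7 42.6]
tcp_b [[  40.  -162.1   57.2]] F [-0.6 -0.7 -0.1]
[-0.48  0.02  0.35  2.36  0.23  0.19  1.28]
```

View pics/w10.png

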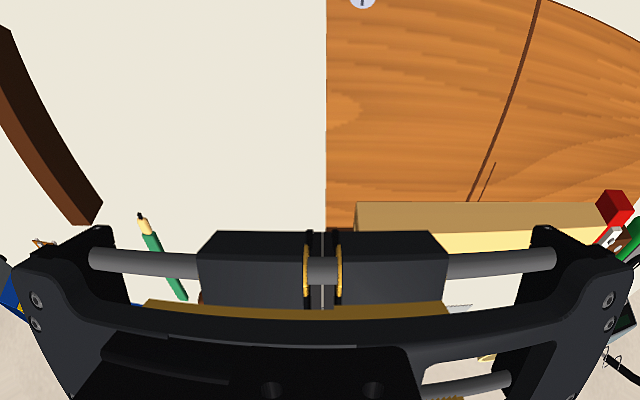

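```bash
python3 -m creep '[[0,0,0.5,10,0,0,0],[0,0,0.5,8,0,0,0],[0,2,0,0,0,0,0],[0,2,0,0,0,0,0],[0,0,0,0,0,0,0]]'; python3 -m creep '[[0,1.5,0,0,0,0,0],[0,1.5,0,0,0,0,0],[0,0,0,0,0,0,0],[0,0,0,0,0,0,0],[0,0,0,0,0,0,0]]';python3 meas.py w11;  python3 - <<'E'
from h import *
print(np.round(status.get_obs()['joint_pos'],2))
E
```

```text
time_s: 28.3
ee_pos: [559.7, 9.9, 42.7]
orientation: [[-0.044, 0.836, 0.548], [0.999, 0.04, 0.018], [-0.007, 0.548, -0.837]]
force: [0.5, -0.7, -0.3]
gripper_width: 0.9
time_s: 28.92
ee_pos: [559.5, 12.5, 42.4]
orientation: [[-0.043, 0.836, 0.547], [0.999, 0.04, 0.018], [-0.007, 0.547, -0.837]]
force: [0.1, -0.4, -0.2]
gripper_width: 0.8
wrist 0.79 [[41.4, -138.7, 18.4], [53.2, 76.3, 46.0]] ((13.907745361328125, -27.202606201171875), (224.42750549316406, 90.86064147949219), 88.81400299072266)
near face: slope -0.0008 x at -100,-25,50 [42.7 42.6 42.6]
tcp_b [[  51.  -155.8   42.4]] F [ 0.1 -0.4 -0.2]
[-0.5   0.08  0.37  2.35  0.2   0.14  1.28]
```

View pics/w11.png

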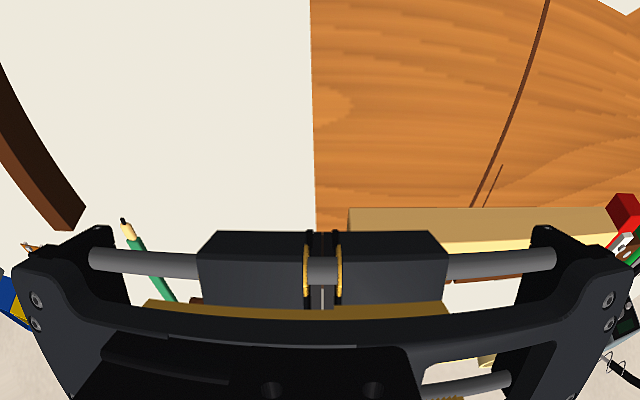

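```bash
python3 -m creep '[[0,1.5,0,0,0,0,0],[0,1.5,0,0,0,0,0],[0,1,0,0,0,0,0],[0,0,0,0,0,0,0],[0,0,0,0,0,0,0]]'; python3 -m creep '[[0,1,0,0,0,0,0],[0,1,0,0,0,0,0],[0,0,0,0,0,0,0],[0,0,0,0,0,0,0],[0,0,0,0,0,0,0]]'
```

```text
time_s: 29.65
ee_pos: [559.4, 16.6, 42.4]
orientation: [[-0.043, 0.836, 0.547], [0.999, 0.04, 0.018], [-0.007, 0.548, -0.837]]
force: [0.2, 0.5, 0.5]
gripper_width: 0.4
time_s: 30.28
ee_pos: [559.3, 18.5, 42.3]
orientation: [[-0.043, 0.836, 0.547], [0.999, 0.04, 0.018], [-0.007, 0.548, -0.837]]
force: [-0.0, 0.7, -0.2]
gripper_width: 0.4
```

```bash
python3 -m creep '[[0,1,0,0,0,0,0],[0,1,0,0,0,0,0],[0,0,0,0,0,0,0],[0,0,0,0,0,0,0],[0,0,0,0,0,0,0]]'; python3 -m creep '[[0,1,0,0,0,0,0],[0,1,0,0,0,0,0],[0,0,0,0,0,0,0],[0,0,0,0,0,0,0],[0,0,0,0,0,0,0]]'; python3 meas.py w12
```

```text
time_s: 30.9
ee_pos: [559.2, 20.6, 42.3]
orientation: [[-0.043, 0.836, 0.547], [0.999, 0.04, 0.018], [-0.007, 0.548, -0.837]]
force: [0.1, 0.4, -0.0]
gripper_width: 0.2
time_s: 31.52
ee_pos: [559.1, 21.5, 42.3]
orientation: [[-0.041, 0.836, 0.547], [0.999, 0.039, 0.016], [-0.007, 0.547, -0.837]]
force: [0.8, -5.3, 0.5]
gripper_width: 0.3
wrist 0.65 [[-22.3, -135.7, 18.0], [52.9, 78.5, 86.6]] ((14.194007873535156, -23.555763244628906), (227.59735107421875, 94.95415496826172), 89.44763946533203)
near face: slope -0.0008 x at -100,-25,50 [42.7 42.6 42.6]
tcp_b [[  51.  -146.8   42.3]] F [ 0.8 -5.3  0.5]
```

Contact at the stop (5.3 N). Backing away and going to the holding point.

```bash
python3 -m creep '[[0,-4,0,0,0,0,0],[0,0,0,-30,0,0,0],[0,0,0,-30,0,0,0],[0,54,0,0,0,0,0],[0,54,0,0,0,0,0]]'; python3 -m creep '[[0,54,0,0,0,0,0],[0,0,-2.3,24,0,0,0],[0,0,-2.3,21,0,0,0],[0,0,0,0,0,0,0],[0,0,0,0,0,0,0]]'; python3 meas.py w13;  python3 - <<'E'
from h import *
print(np.round(status.get_obs()['joint_pos'],2))
E
```

```text
time_s: 32.25
ee_pos: [522.1, 126.6, 93.0]
orientation: [[-0.042, 0.835, 0.549], [0.999, 0.038, 0.019], [-0.005, 0.55, -0.835]]
force: [0.6, 0.1, 0.2]
gripper_width: 0.3
time_s: 32.88
ee_pos: [540.2, 179.8, 51.7]
orientation: [[-0.043, 0.836, 0.547], [0.999, 0.04, 0.018], [-0.007, 0.548, -0.837]]
force: [-0.1, 0.0, -0.3]
gripper_width: 0.1
wrist 0.75 [[41.3, -133.8, 18.4], [56.4, 79.6, 46.3]] ((8.315855026245117, -30.730369567871094), (91.37962341308594, 219.06771850585938), 5.452597618103027)
near face: slope -0.0009 x at -100,-25,50 [42.6 42.5 42.4]
tcp_b [[39.4 12.2 51.7]] F [-0.1  0.  -0.3]
[-0.66  0.11  0.08  2.28  0.88  0.37  0.27]
```

```bash
python3 -m creep '[[0,0,0.6,3,0,0,0],[0,0,0.4,2,0,0,0],[0,0,0.2,1,0,0,0],[0,0,0,0,0,0,0],[0,0,0,0,0,0,0]]' 30; python3 -m creep '[[0,0,0.4,2,0,0,0],[0,0,0.2,1,0,0,0],[0,0,0,0,0,0,0],[0,0,0,0,0,0,0],[0,0,0,0,0,0,0]]'
```

```text
time_s: 33.6
ee_pos: [544.5, 179.8, 46.9]
orientation: [[-0.043, 0.836, 0.547], [0.999, 0.04, 0.018], [-0.007, 0.547, -0.837]]
force: [0.4, 0.2, 0.1]
gripper_width: 0.4
time_s: 34.22
ee_pos: [545.7, 180.0, 45.5]
orientation: [[-0.043, 0.836, 0.547], [0.999, 0.04, 0.017], [-0.007, 0.548, -0.837]]
force: [-35.5, -7.6, 37.2]
gripper_width: 0.3
```

Force is higher than wanted (about 51 N); ease back.

```bash
python3 -m creep '[[0,0,-0.2,-1.2,0,0,0],[0,0,0,0,0,0,0],[0,0,0,0,0,0,0],[0,0,0,0,0,0,0],[0,0,0,0,0,0,0]]'; python3 -m creep '[[0,0,0,0,0,0,0],[0,0,0,0,0,0,0],[0,0,0,0,0,0,0],[0,0,0,0,0,0,0],[0,0,0,0,0,0,0]]'; python3 meas.py w14
```

```text
time_s: 34.85
ee_pos: [545.3, 179.9, 45.9]
orientation: [[-0.043, 0.836, 0.547], [0.999, 0.04, 0.018], [-0.007, 0.548, -0.837]]
force: [-17.0, -3.0, 17.2]
gripper_width: 0.4
time_s: 35.48
ee_pos: [545.3, 180.0, 45.9]
orientation: [[-0.043, 0.836, 0.547], [0.999, 0.04, 0.018], [-0.007, 0.548, -0.837]]
force: [-16.2, -2.6, 17.5]
gripper_width: 0.2
wrist 0.78 [[-29.0, -132.7, 17.6], [52.6, 80.8, 88.0]] ((8.531181335449219, -38.87812042236328), (87.85521697998047, 239.3827362060547), 4.023828506469727)
near face: slope -0.0009 x at -100,-25,50 [42.6 42.5 42.5]
tcp_b [[44.5 12.1 45.9]] F [-16.2  -2.6  17.5]
```

```bash
python3 -m creep '[[0,0,-0.1,-0.4,0,0,0],[0,0,0,0,0,0,0],[0,0,0,0,0,0,0],[0,0,0,0,0,0,0],[0,0,0,0,0,0,0]]'; python3 - <<'E'
from h import *
o=status.get_obs(); p=camera('wrist'); save(p,'w15'); P=wcloud(p,o); im=p['pixels'].astype(int)
c,s=.99893,.0462
d=P[:,:,:2]-np.array([501.4,165.8]); X=d[:,:,0]*c+d[:,:,1]*s; Y=-d[:,:,0]*s+d[:,:,1]*c; Z=P[:,:,2]
for v in (212,216,220,224):
    print(v,[(u,int(X[v,u]),round(float(Y[v,u]),1),int(Z[v,u]),int(im[v,u,1])) for u in range(426,440)])
a=cv2.imread('pics/w15.png');cv2.imwrite('pics/w15z.png',cv2.resize(a[170:290,380:540],None,fx=5,fy=5,interpolation=2))
q=camera('side');save(q,'s15');cv2.imwrite('pics/s15z.png',cv2.resize(q['pixels'][130:240,240:380,::-1],None,fx=5,fy=5,interpolation=2))
ps=camera('scene');save(ps,'sc15')
for n,pp in(('side',q),('scene',ps)):
    for t in('dark_batten','pencil','saw'):
        r=models.regions_of(t,pp)
        if r: print(n,t,r[0]['rect'])
print(status.get_obs()['force'])
E
```

```text
time_s: 36.2
ee_pos: [545.2, 180.0, 46.1]
orientation: [[-0.043, 0.836, 0.547], [0.999, 0.04, 0.018], [-0.007, 0.548, -0.837]]
force: [-11.2, -3.3, 11.6]
gripper_width: 0.4Traceback (most recent call last):
  File "<stdin>", line 6, in <module>
ValueError: cannot convert float NaN to integer
```

```bash
python3 - <<'E'
from h import *
o=status.get_obs(); p=camera('wrist'); save(p,'w16'); P=wcloud(p,o); im=p['pixels'].astype(int)
c,s=.99893,.0462
d=P[:,:,:2]-np.array([501.4,165.8]); X=d[:,:,0]*c+d[:,:,1]*s; Y=-d[:,:,0]*s+d[:,:,1]*c; Z=P[:,:,2]
for v in (212,216,220,224):
    print(v,[(u,float(X[v,u].round()),float(Y[v,u].round(1)),float(Z[v,u].round()),int(im[v,u,1])) for u in range(424,440)])
a=cv2.imread('pics/w16.png');cv2.imwrite('pics/w16z.png',cv2.resize(a[170:290,380:540],None,fx=5,fy=5,interpolation=2))
q=camera('side');save(q,'s16');cv2.imwrite('pics/s16z.png',cv2.resize(q['pixels'][130:240,240:380,::-1],None,fx=5,fy=5,interpolation=2))
ps=camera('scene');save(ps,'sc16')
for n,pp in(('side',q),('scene',ps)):
    for t in('dark_batten','pencil','saw'):
        r=models.regions_of(t,pp)
        if r: print(n,t,r[0]['rect'])
print(status.get_obs()['force'])
E
```

```text
212 [(424, 43.0, 77.6, 20.0, 161), (425, 42.0, 77.8, 21.0, 161), (426, 43.0, 78.9, 20.0, 160), (427, 43.0, 79.8, 20.0, 159), (428, 42.0, 80.0, 21.0, 161), (429, 42.0, 80.7, 21.0, 164), (430, 42.0, 81.4, 21.0, 156), (431, 43.0, 82.6, 20.0, 113), (432, 43.0, 83.0, 20.0, 0), (433, 41.0, 83.1, 21.0, 11), (434, 40.0, 82.9, 23.0, 15), (435, 38.0, 82.9, 24.0, 14), (436, 36.0, 82.7, 26.0, 16), (437, 35.0, 82.6, 27.0, 15), (438, 33.0, 82.4, 29.0, 17), (439, 32.0, 82.6, 29.0, 14)]
216 [(424, 42.0, 76.6, 24.0, 161), (425, 43.0, 77.7, 23.0, 161), (426, 43.0, 78.3, 23.0, 161), (427, 41.0, 78.2, 25.0, 161), (428, 43.0, 79.6, 23.0, 161), (429, 42.0, 80.1, 24.0, 162), (430, 43.0, 81.0, 23.0, 164), (431, 44.0, 82.0, 23.0, 167), (432, 43.0, 82.3, 24.0, 140), (433, 42.0, 82.5, 25.0, 0), (434, 41.0, 82.8, 25.0, 10), (435, 40.0, 82.9, 26.0, 14), (436, 38.0, 82.9, 27.0, 15), (437, 37.0, 82.8, 29.0, 15), (438, 35.0, 82.4, 30.0, 12), (439, 34.0, 82.7, 31.0, 17)]
220 [(424, 43.0, 76.1, 27.0, 162), (425, 42.0, 76.5, 27.0, 162), (426, 42.0, 77.2, 27.0, 161), (427, 42.0, 78.0, 27.0, 160), (428, 44.0, 79.2, 26.0
[... 403 characters left out ...]
3.0, 76.9, 30.0, 161), (427, 42.0, 77.3, 30.0, 162), (428, 42.0, 77.9, 30.0, 162), (429, 43.0, 78.9, 30.0, 162), (430, 43.0, 79.6, 30.0, 163), (431, 43.0, 80.1, 30.0, 162), (432, 43.0, 80.8, 30.0, 163), (433, 42.0, 81.2, 31.0, 170), (434, 42.0, 82.1, 30.0, 154), (435, 43.0, 83.0, 30.0, 13), (436, 42.0, 83.3, 31.0, 7), (437, 40.0, 82.7, 33.0, 14), (438, 39.0, 83.1, 33.0, 15), (439, 37.0, 82.8, 35.0, 14)]
side dark_batten [265.9, 251.2, 345.1, 275.7]
side pencil [316.0, 161.9, 331.2, 206.4]
side saw [380.8, 172.2, 418.3, 240.1]
scene dark_batten [213.0, 201.6, 263.8, 271.9]
scene pencil [278.2, 258.1, 311.5, 321.4]
scene saw [318.6, 239.8, 453.6, 332.8]
[-11.55194311  -1.81475395  12.3444641 ]
```

View pics/w16z.png

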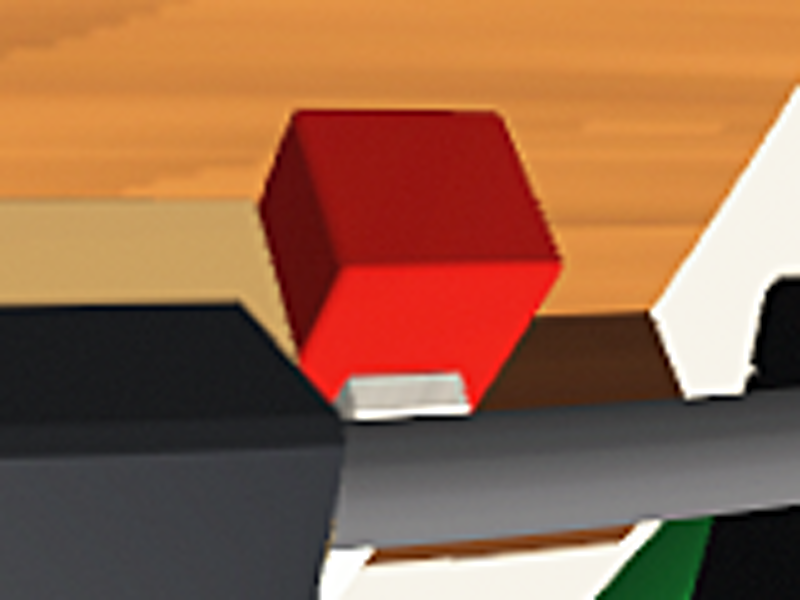

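View pics/s16z.png

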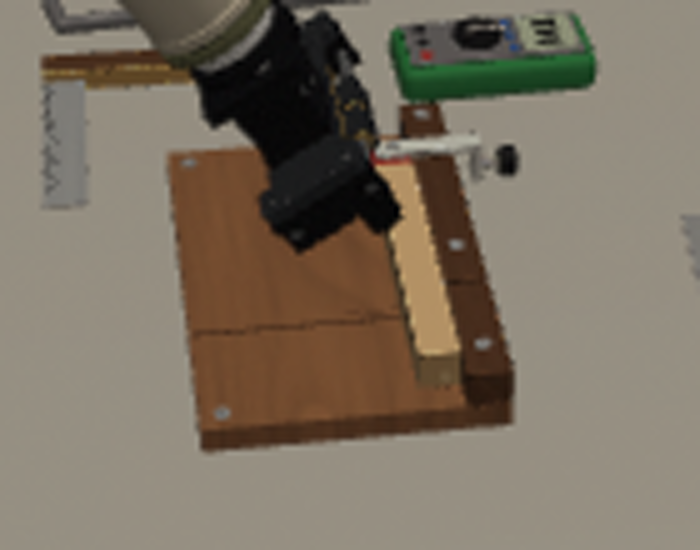

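The batten's end now meets the red block (zoom ~(260,205)–(300,355)) with no sliver of base between. It is flush along the fence, and the push is steady at about 12 N in each direction. Handing in.

```bash
python3 - <<'E'
from h import *
print(manip.close_job()); print(np.round(status.get_obs()['force'],1))
E
```

```text
the job is handed in; nothing more can be done
None
the job is handed in; nothing more can be done
```

The pale batten is on the sawing board, tight to the fence and the stop, and the job was handed in at about 37 s with the arm still pushing. No verdict was reported, and the force could not be read after hand-in.

**What I did**
- I picked the batten up across its width, laid it on the board against the stop and released it. Then I slid it to the fence with the closed fingers, tilted about 33°.
- The slide left a gap of about 2.5 mm at the stop. I closed it by nudging the free end until it met the stop (5 N).
- I then pushed diagonally on the near top edge, about midway between slot and stop.

**Last checks**
- **Fence:** near face at 42.5 mm in the board frame (42 expected), slope about 0.001 rad.
- **Stop:** batten end at about 82.5 mm, stop face at about 82.8 mm, no gap visible in the wrist picture.
- **Push:** about 12 N into the fence and 12 N down. The fingers are about 72 mm from the slot.
- **Other things:** the dark batten and saw had not moved in either camera. The pencil had not moved in the scene camera; the side camera's pencil detection was a false one, on the fence. I did not check the square, mouse, circuit board and multimeter by measurement at the end, but the arm did not go near them.

**What did not go as planned**
- The arm could not reach the full 45° tilt: it stopped at 42° high up, and I backed off to 33° to get down to the batten. The push force itself was at about 45°.
- The push first rose to about 51 N, because contact was stiffer than expected, and I eased it back.

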